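# Free the ball dish from its stand and hold it a quarter turn round

## Task

The dish with the arched handle and the loose steel ball has to be shown a quarter turn round for the second look at the ball. Draw the lock cap straight off the dish's lug to the end of its slide, then lift the dish by its handle and turn it a quarter turn (either way) from how it stood, keeping it level and the ball inside the engraved circle in its middle all the time. Finish while still holding the dish steady and level in the gripper, about 10 cm above its stand and straight over it, with the ball at rest in the centre; do not disturb the other things on the desk.

Things in the scene. Friction and masses are not known exactly. Their poses are not given: they have to be found in the camera images.
- stand: Fixed grey stand: base plate 130x130x10 mm with a dark collar (74 mm outside, 6 mm high) round the dish's foot, and a guide for the lock cap running out 160 mm from the middle along its +x. Origin: middle of its underside, at z = 0.002. It does not move, but place and yaw differ from run to run.
- lock_cap (a joint): Slide of the lock cap along the stand's +x: near 0 (up to 0.004) pushed on over the dish's lug, 0.035 m fully drawn off (end stop); the lug is free beyond about 0.030. Stiff: needs about 4 N and stays where it is left.
- cap_fin (a point): Middle of the fin on the black square lock cap (sleeve 22x22 mm outside, 14x14 inside, 34 long, mouth towards the dish). Fin: 10 mm thick across the slide, 26 mm long along it, 45 to 71 mm above the stand's underside; this point 58 mm above it, 83 mm from the stand's middle when pushed on. Axes as the stand's (+x = way to pull).
- dish: Loose metal dish, about 0.24 kg, 120 mm across, 30 mm high, inside a cone of 8 degrees with a 38 mm engraved circle. Origin: middle of its underside, 10 mm above the stand's, in the collar (2 mm play). Along its +x a round lug 8 mm thick, 24 mm up, reaches 95 mm from the middle, into the cap. An arched handle spans it along y. At the start its axes match the stand's within 3 degrees.
- bail_mid (a point): Middle of the handle's level crossbar, on the dish's axis 90 mm above its underside. The bar is 12 mm thick (along the dish's x), 14 mm high and 128 mm long along the dish's y; take it across its thickness, from above. Under the bar is 45 mm of air down to the ball's top. Axes as those of the dish.
- dish_seat (a point): Point where the ball's centre lies when the ball rests in the middle of the dish: on the dish's axis, 27 mm above its underside.
- ball_center (a point): Centre of the loose steel ball, 22 mm diameter, 44 g, lying in the middle of the dish. It rolls if the dish tilts by more than some degrees or is jerked.
- tin: Bystander: round shallow tin of screws, 66 mm across, 20 mm high. Leave alone. Origin: middle of its underside.
- hex_keys: Bystander: folding hex key set, 24x85x20 mm. Leave alone. Origin: middle of its underside.
- meter: Bystander: multimeter, 150x78x47 mm, lying flat. Leave alone. Origin: middle of its underside.
- block: Bystander: small grey layered block, 99x49x22 mm. Leave alone. Origin: middle of its underside.

How it is judged:
By the outcome, as a careful person would: the job done as asked, in the order asked, and still so for the second after the job is handed in, while the arm keeps its last pose, push and grip.
It also fails if it takes over 54 s, if anything falls off the work surface, if the arm or the gripper's body presses on something with over 40 N, if the wrist force passes 120 N, or if a joint passes its speed limit or range.

## Robot

A 7-joint arm with a two-finger parallel gripper is mounted at the origin on a cart in front of the work surface, level with it; the furniture and walls round the work are solid. World frame = base frame: x ahead of the robot, y to its left, z up, the work surface at z = 0. Lengths are in m, angles in rad, forces in N, time in s.
With the tool pointing down it reaches from about 0.4 to 0.925 m from the base axis. Payload 5.6 kg.
Tool frame: the origin (TCP) lies at the very end of the fingers, on their centre line; the grasp point (between the pads) lies 19 mm behind it; z points along the fingers, y is the line along which they close (so a half turn about z gives the same grasp; the last joint's range is limited). The gripper opens to 85 mm and grips with 20 to 120 N. Pads are 22 mm wide; open, the fingers measure 114 mm over their backs; the gripper's body (76 mm by 85 mm) begins 54 mm behind the grasp point. The pads swing forward as they close: fully open they stand 13 mm farther back than shut.
Start: joints at [1.169, 0.468, -0.012, 1.603, 0.006, 1.071, -0.056], TCP at [0.228, -0.609, 0.231] pointing down, gripper open.
Joint ranges: [-2.53, 2.53], [-0.31, 2.02], [-1.57, 1.55], [0.28, 2.44], [-1.29, 4.43], [0.15, 1.84], [-2.92, 2.92]. Speed limits (rad/s): [2.57, 2.57, 3.14, 3.14, 3.14, 3.14, 3.14].

## Interface

Orientations are given as a unit quaternion [w, x, y, z].
In Python, from rig import get_state, capture, camera_model, job_done, spot_in, masks_of gives the robot as it stands.
- The arm moves only by the tool carry_out, never from a script. Its argument "deltas" is text: rows parted by semicolons, each of 5 numbers parted by spaces: the opening, from -1 (shut) to 1 (fully open), so that 0 is half open, then the shift along the tool's x, y, z in mm, then the turn about the tool's z in degrees. In form: jaw tx ty tz roll; .... A call has 1 to 8 rows; each row shifts and turns the commanded pose from where the row before left it, along the tool's axes as they then stand; what a row does not reach is not made up. A row lasts 1/10 s, in which the tool goes at most 50 mm and 8.59 degrees, less where a joint would pass 70% of its speed; a pose out of reach is approached as far as the arm can. A call with a gripper value outside its range is refused whole. The fingers move at their own pace and stop on an object; the grip force is fixed at half the most. Time passes only in rows, so rows that do not move let the fingers close. It gives the time, the measured TCP pose, the force, the opening and the grip force at its end, in the units of the state.
- get_state(): the state, without advancing time (a new reading comes with each control period).
- capture(name): name is "scene" or "top"; returns the picture (384x512x3 uint8, red, green, blue); there is no depth.
- camera_model(name): a dict with "vertical_fov" (degrees; the focal length in pixels is half the picture's height over the tangent of half this angle, whatever the lens; pixels are square), "cx", "cy" (the principal point, pixels), "rvec" (rotation vector, rad) and "tvec" (3), from world to camera coordinates, as OpenCV has them. Camera axes: x right, y down, z forward; pixel columns grow to the right and rows downward; lengths in m; the calibration is good to about 2 mm. A picture is of the moment at which its call begins. camera_model takes no time and is no camera call.
- job_done(): hands the job in; it is judged then, once.
Trained networks look in the newest picture that a camera, given by its name, has taken for a name from the list of things; names that differ only in an ending like _2 or _b are one class to them, and where a whole thing is asked for, a point or a joint stands for the part that bears it (a point fixed in the world has none). Each returns a list of dicts, best first, with "conf" (0 to 1); they miss things now and then, are a little off and sometimes report something else, mostly with a low value. They report only what shows in the picture. A call takes as long as a camera call.
- spot_in(camera, label): "bbox" ([centre column, centre row, width, height] in pixels, round what is visible of it).
- masks_of(camera, label): "pixels" (384x512 bool, what is visible of it) and "bbox" ([centre column, centre row, width, height] in pixels, round what is visible of it).
The state is a dict: "time": time; "joints": joint angles; "joint_vel": joint speeds; "joint_efforts": joint torques, N m; "tcp_pos": TCP position; "eef_rot": TCP orientation; "ft_force": force on the tool from outside, world axes, zero at the start; "moment": the same for the moment, N m; "opening": opening from 0.0 (shut) to 1.0 (fully open); "finger_force": force on a finger pad.
Only numpy, scipy, OpenCV 4.12 (cv2) and the standard library are available. Lean on these libraries where they do the work, as an engineer would, in place of code of your own. Each camera call takes 0.05 s, during which the arm holds its last target. There are 200 camera calls.

## Working session

There is one attempt and no reset: what is moved stays moved. The work goes in short steps, Python scripts to look and compute and a tool call to move; the robot and the scene stay as the last step left them, time stands still between calls to the robot, and variables do not carry over. Pictures are saved under pics/ and viewed, at most 11 in all, crops included, and the job is handed in when it is done.

Besides the shell and the picture viewer there is one more tool, called after "Emit:" as name(argument=value, ...) on one line, values as JSON. carry_out: Moves the arm, as the interface text tells. Its arguments: {"type":"object","properties":{"deltas":{"type":"string"}},"required":["deltas"]}

```bash
mkdir -p pics; cat > h.py <<'E'
import numpy as np, cv2
from rig import *
def cam(n):
    m=camera_model(n); f=192/np.tan(np.radians(m["vertical_fov"])/2)
    R=cv2.Rodrigues(np.array(m["rvec"],float))[0]; t=np.array(m["tvec"],float)
    K=np.array([[f,0,m["cx"]],[0,f,m["cy"]],[0,0,1]]); return K,R,t
def ray(n,u,v):
    K,R,t=cam(n); return -R.T@t, R.T@np.linalg.inv(K)@np.array([u,v,1.])
def at_z(n,u,v,z):
    c,d=ray(n,u,v); return c+d*(z-c[2])/d[2]
def proj(n,P):
    K,R,t=cam(n); q=K@(R@np.array(P,float).reshape(-1,3).T+t[:,None]); return (q[:2]/q[2]).T
def save(n,name,s=1.5):
    im=capture(n); cv2.imwrite(f"pics/{name}.png",cv2.resize(im[:,:,::-1],None,fx=s,fy=s)); return im
E
python3 - <<'E'
from h import *
print(get_state())
for n in("scene","top"):
    save(n,n+"0"); m=camera_model(n); K,R,t=cam(n); print(n,-R.T@t,K[0,0],m)
    for l in("stand","cap_fin","lock_cap","dish","bail_mid","ball_center","tin","meter"):
        print(l,[(np.round(d["bbox"],1).tolist(),round(d["conf"],2)) for d in spot_in(n,l)[:2]])
E
```

```text
{'time': 0.0, 'joints': array([ 1.16904544,  0.46839343, -0.01160273,  1.60362839,  0.00601965,
        1.07139823, -0.05630769]), 'joint_vel': array([-6.29063017e-05, -4.94895357e-05, -2.21116417e-03,  1.88138152e-03,
       -1.23946561e-03,  1.60378485e-03,  1.86196700e-07]), 'joint_efforts': array([-2.08507113e-04, -5.32383442e+01,  2.12674623e-02, -2.51307553e+01,
        1.13323994e-02,  7.82781310e-03, -1.22606245e-06]), 'tcp_pos': array([ 0.22795196, -0.60811975,  0.23032582]), 'eef_rot': array([-8.66788749e-04,  9.83960476e-01,  1.78384353e-01, -2.29361423e-04]), 'ft_force': array([-0.72543064,  0.18519621, -0.28767839]), 'moment': array([0.03651676, 0.02990547, 0.02151103]), 'finger_force': 0.0, 'opening': 1.0023069529201087}
scene [-0.15076934  0.64320344  0.58478005] 388.44656437967524 {'vertical_fov': 52.604208267167024, 'cx': 259.7802088070388, 'cy': 194.64537457824179, 'rvec': array([ 1.26318289, -1.99690519,  1.11501053]), 'tvec': array([0.51752338, 0.28193043, 0.65657791])}
stand [([281.4, 237.3, 84.2, 65.6], 0.56)]
cap_fin [([305.2, 214.9, 16.5, 17.4], 0.58)]
lock_ca
[... 238 characters left out ...]
7.2], 0.9)]
meter [([287.9, 184.1, 32.8, 14.8], 0.74), ([276.4, 232.9, 10.1, 15.9], 0.69)]
top [0.41665834 0.29605733 0.97024171] 351.20260911939044 {'vertical_fov': 57.33023546713081, 'cx': 256.7795828834252, 'cy': 191.96762342277526, 'rvec': array([ 2.12188669, -2.10721149,  0.18484113]), 'tvec': array([0.3070894 , 0.59407765, 0.86913229])}
stand [([276.0, 229.2, 86.2, 52.7], 0.91), ([316.4, 152.2, 33.2, 29.1], 0.26)]
cap_fin [([294.9, 219.7, 13.2, 9.6], 0.4)]
lock_cap []
dish [([264.2, 229.8, 50.6, 52.3], 0.67)]
bail_mid [([262.9, 229.9, 51.3, 53.0], 0.67)]
ball_center []
tin [([242.9, 158.1, 24.0, 20.1], 0.79), ([264.3, 230.9, 48.4, 54.1], 0.23)]
meter [([169.4, 225.9, 42.3, 56.9], 0.6)]
```

View pics/top0.png

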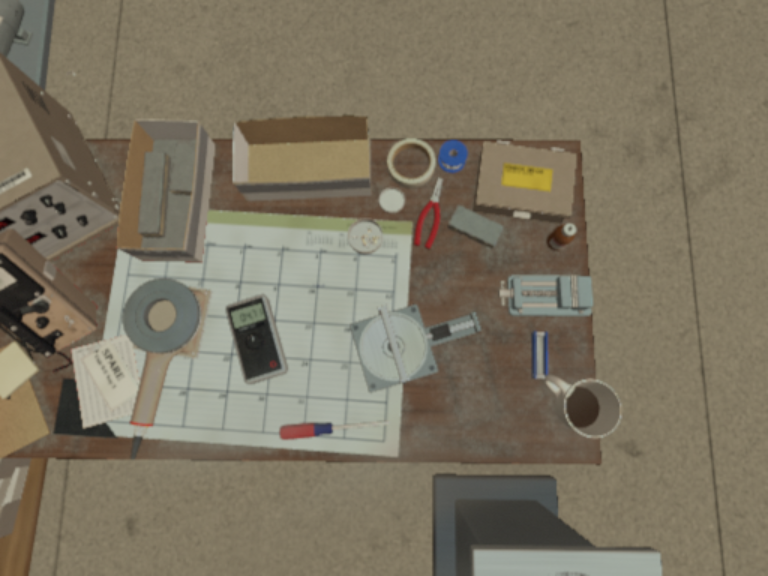

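View pics/scene0.png

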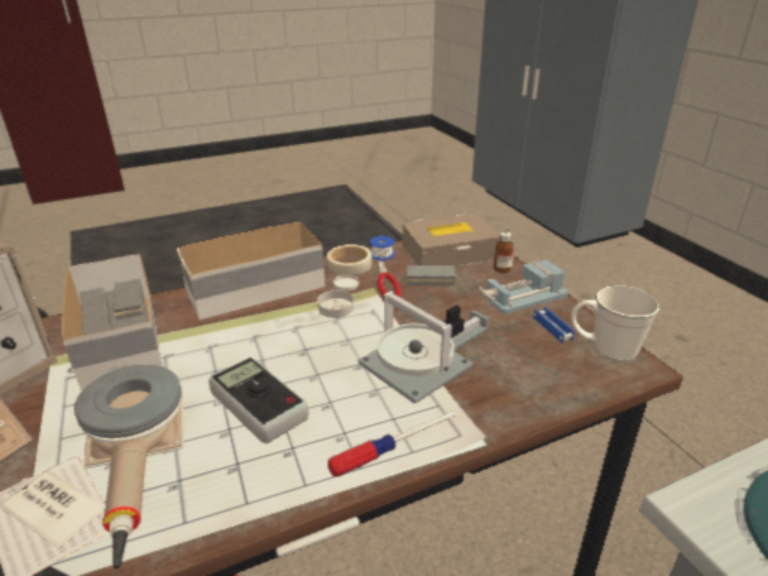

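Top view: stand around px (263,231), guide pointing right and slightly up (towards -y), cap about (296,219). In the scene view the fin is near (304,213). I'll zoom in on both.

```bash
python3 - <<'E'
from h import *
a=capture("top")[190:270,225:330]; b=capture("scene")[185:270,235:330]
f=lambda i:cv2.resize(i[:,:,::-1],(int(i.shape[1]*5.5),int(i.shape[0]*5.5)),interpolation=cv2.INTER_CUBIC)
cv2.imwrite("pics/ct.png",f(a));cv2.imwrite("pics/cs.png",f(b))
for n in("top","scene"):
  for l in("stand","dish","bail_mid","lock_cap","ball_center","cap_fin"):
    for d in masks_of(n,l)[:1]:
      v,u=np.nonzero(d["pixels"]); print(n,l,d["conf"],u.mean(),v.mean(),len(u), cv2.minAreaRect(np.c_[u,v].astype(np.float32)))
E
```

```text
top stand 0.73 279.910101010101 227.6888888888889 990 ((278.33453369140625, 226.2704620361328), (47.7239990234375, 83.15907287597656), 72.6459732055664)
top dish 0.58 261.8131672597865 229.7093712930012 1686 ((261.7000427246094, 230.10003662109375), (45.16857147216797, 45.16857147216797), 26.56505012512207)
top bail_mid 0.57 261.71616766467065 230.0245508982036 1670 ((261.7000427246094, 230.6000213623047), (44.72135925292969, 44.274147033691406), 26.56505012512207)
top lock_cap 0.69 293.09473684210525 220.69473684210527 95 ((293.1000061035156, 220.80003356933594), (7.905693054199219, 11.700427055358887), 71.56504821777344)
top ball_center 0.35 261.6905882352941 229.99529411764706 1700 ((261.1000061035156, 230.30001831054688), (45.16857147216797, 44.274147033691406), 26.56505012512207)
top cap_fin 0.54 292.515625 220.421875 64 ((292.5, 220.5), (7.0, 9.0), 90.0)
scene stand 0.87 287.4056531703591 239.23605805958746 1309 ((287.25128173828125, 236.70382690429688), (42.93988800048828, 88.28731536865234), 60.59280776977539)
scene dish 0.72 275.81602209944754 227.35801104972376 1810 ((277.574951171875, 224.4053192138672), (50.8739013671875, 53.180908203125), 8.61564826965332)
scene bail_mid 0.86 275.6745987825125 227.355285002767 1807 ((274.03302001953125, 227.7406005859375), (59.63694381713867, 43.804988861083984), 29.05460548400879)
scene lock_cap 0.47 302.93658536585366 214.12682926829268 205 ((302.5500183105469, 214.14999389648438), (20.23857879638672, 12.332883834838867), 71.56504821777344)
scene ball_center 0.55 276.5245901639344 230.54098360655738 61 ((276.0, 231.0), (8.0, 8.0), 90.0)
scene cap_fin 0.69 302.67045454545456 212.0568181818182 176 ((302.0, 212.5), (19.0, 12.0), 90.0)
```

View pics/ct.png

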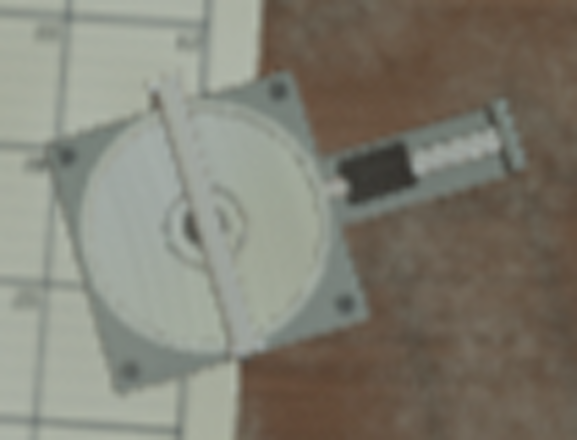

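View pics/cs.png

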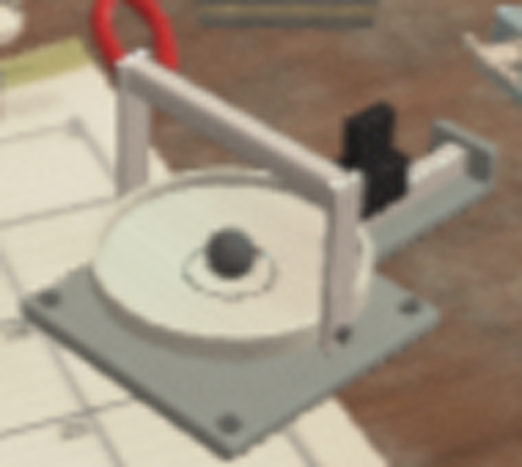

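Crops: plate corners in the top crop are at (48,145), (292,72), (368,318), (118,392). The bar runs from (170,80) to (243,352). In the scene crop the corners are (22,310), (232,458), (440,316), the bar runs (133,60)-(345,180), the ball is at (231,252), and the fin top is about (369,110). Next I'll fit the poses.

```bash
cat > fit.py <<'E'
from h import *
from scipy.optimize import least_squares
c=lambda p,o:(np.array(p,float)+.5)/5.5-.5+o
T=np.array([225,190]);S=np.array([235,185])
h=.065
# stand-frame points (z world)
tp=c([(48,145),(292,72),(368,318),(118,392)],T); sp=c([(22,310),(232,458),(440,316)],S)
g=lambda p,P:np.c_[np.array(P)[:,:2]@np.array([[np.cos(p[2]),np.sin(p[2])],[-np.sin(p[2]),np.cos(p[2])]])+p[:2],np.array(P)[:,2]]
Tc=[(-h,h,.012),(h,h,.012),(h,-h,.012),(-h,-h,.012)]  # order TL,TR,BR,BL in top
Sc=[(-h,h,.012),(-h,-h,.012),(h,-h,.012)]
bt=c([(172,80),(243,352)],T); bs=c([(133,60),(345,180)],S)
B=[(0,.064,.109),(0,-.064,.109)]
x0=np.r_[at_z("top",*tp.mean(0),.012)[:2],-1.3]
for nm,use in(("both",3),("top",1),("scene",2)):
    f=lambda p:np.r_[((proj("top",g(p,Tc))-tp).ravel() if use&1 else []),((proj("scene",g(p,Sc))-sp).ravel() if use&2 else [])]
    r=least_squares(f,x0); print(nm,r.x,np.degrees(r.x[2]),np.round(r.fun,2))
    f=lambda p:np.r_[((proj("top",g(p,B))-bt).ravel() if use&1 else []),((proj("scene",g(p,B))-bs).ravel() if use&2 else [])]
    q=least_squares(f,r.x); print(" dish",q.x,np.degrees(q.x[2]),np.round(q.fun,2))
    for l in(.081,.083,.087): print(l,g(r.x,[(l,0,.073)]),((proj("scene",g(r.x,[(l,0,.073)]))-S+.5)*5.5-.5).round())
    print("ball",((proj("scene",g(q.x,[(0,0,.039)]))-S+.5)*5.5-.5).round())
E
python3 fit.py
```

```text
both [ 0.48951549  0.29723819 -1.26712898] -72.60114274804438 [-1.05  0.52 -0.22  0.07  0.54  0.95 -0.27  1.83 -0.9  -2.02 -0.47 -1.57
  0.86 -1.27]
 dish [ 0.49079617  0.29691225 -1.30286052] -74.64840905827572 [-0.59 -0.39  0.07  0.78 -0.13 -1.59  0.35  0.34]
0.081 [[0.51373625 0.21994424 0.073     ]] [[365. 115.]]
0.083 [[0.5143343  0.21803574 0.073     ]] [[368. 113.]]
0.087 [[0.51553038 0.21421876 0.073     ]] [[374. 110.]]
ball [[231. 252.]]
top [ 0.49185525  0.29657616 -1.27592263] -73.10498158894917 [-0.65 -0.59  0.27 -0.63  0.64  0.34 -0.28  0.79]
 dish [ 0.49132991  0.29628369 -1.30956566] -75.03258515910457 [-0.17 -0.64  0.16  0.61]
0.081 [[0.51539539 0.21907221 0.073     ]] [[364. 113.]]
0.083 [[0.51597663 0.21715854 0.073     ]] [[368. 111.]]
0.087 [[0.5171391  0.21333118 0.073     ]] [[374. 108.]]
ball [[232. 251.]]
scene [ 0.48474665  0.29969047 -1.25424463] -71.8629238509648 [-1.12 -0.3   0.09  0.14  1.02 -0.16]
 dish [ 0.48909365  0.29814617 -1.2941444 ] -74.14901222165936 [-0.48 -1.05  0.44  0.8 ]
0.081 [[0.50996126 0.222715   0.073     ]] [[364. 121.]]
0.083 [[0.51058384 0.22081437 0.073     ]] [[367. 119.]]
0.087 [[0.511829   0.21701311 0.073     ]] [[373. 116.]]
ball [[230. 255.]]
```

```bash
cat > plan.py <<'E'
import sys; from h import *
# plan(list of (x,y,z,yaw_deg of tool x,nrows,jaw)) from measured pose; rounds to 1 mm (nd) with error feedback
def yaw():
    w,x,y,z=get_state()["eef_rot"]; return np.degrees(2*np.arctan2(y,x))
def plan(wps,nd=0):
    p=get_state()["tcp_pos"].copy(); a=yaw(); out=[]
    for x,y,z,ya,n,j in wps:
        q=np.array([x,y,z]); p0,a0=p.copy(),a; ya=a0+(ya-a0+180)%360-180
        for k in range(1,n+1):
            s=k/n; s=s*s*(3-2*s) if n>7 else s
            tp=p0+(q-p0)*s; ta=a0+(ya-a0)*s; c,sn=np.cos(np.radians(a)),np.sin(np.radians(a))
            d=(tp-p)*1000; t=np.round([c*d[0]+sn*d[1], sn*d[0]-c*d[1], -d[2]],nd); r=np.round(-(ta-a),1)
            p=p+np.array([c*t[0]+sn*t[1],sn*t[0]-c*t[1],-t[2]])/1000; a-=r
            out.append(f"{j:g} {t[0]:g} {t[1]:g} {t[2]:g} {r:g}")
    for i in range(0,len(out),8): print("; ".join(out[i:i+8]))
    print("end",p,a)
E
python3 - <<'E'
from plan import *
plan([(.48,-.3,.25,50,12,1),(.5155,.2175,.18,107,18,1)])
E
```

```text
1 7 -4 -0 -0.6; 1 19 -11 -1 -1.6; 1 28 -15 -2 -2.4; 1 37 -18 -2 -3; 1 43 -18 -2 -3.5; 1 47 -16 -2 -3.6; 1 48 -13 -3 -3.7; 1 45 -10 -2 -3.4
1 41 -6 -2 -3; 1 32 -3 -1 -2.5; 1 22 -1 -1 -1.6; 1 8 -0 -1 -0.5; 1 4 -3 1 -0.5; 1 10 -7 1 -1.5; 1 18 -12 3 -2.2; 1 22 -14 4 -3
1 29 -16 4 -3.6; 1 33 -16 5 -4; 1 37 -14 6 -4.4; 1 40 -12 5 -4.6; 1 42 -10 6 -4.7; 1 43 -5 6 -4.8; 1 42 -2 6 -4.6; 1 40 1 5 -4.4
1 36 4 5 -4; 1 32 5 4 -3.5; 1 26 7 4 -3; 1 20 6 3 -2.3; 1 12 4 2 -1.4; 1 5 2 0 -0.5
end [0.51582432 0.21792829 0.18030663] 106.95335642615909
```

Emit:
carry_out(deltas="1 7 -4 0 -0.6; 1 19 -11 -1 -1.6; 1 28 -15 -2 -2.4; 1 37 -18 -2 -3; 1 43 -18 -2 -3.5; 1 46 -16 -2 -3.6; 1 46 -13 -3 -3.7; 1 45 -10 -2 -3.4")

```text
time: 2.4
tcp_pos: [0.4139, -0.3776, 0.2459]
eef_rot: [0.0, 0.931, 0.364, 0.0]
ft_force: [0.1, -0.3, -0.1]
opening: 1.003
finger_force: 0.0
```

Emit:
carry_out(deltas="1 41 -6 -2 -3; 1 32 -3 -1 -2.5; 1 22 -1 -1 -1.6; 1 8 0 -1 -0.5; 1 4 -3 1 -0.5; 1 10 -7 1 -1.5; 1 18 -12 3 -2.2; 1 22 -14 4 -3")

```text
time: 3.2
tcp_pos: [0.4815, -0.236, 0.2409]
eef_rot: [-0.0, 0.878, 0.479, -0.0]
ft_force: [-0.2, 0.7, 0.8]
opening: 0.997
finger_force: 0.0
```

Emit:
carry_out(deltas="1 29 -16 4 -3.6; 1 33 -16 5 -4; 1 37 -14 6 -4.4; 1 40 -12 5 -4.6; 1 42 -10 6 -4.7; 1 43 -5 6 -4.8; 1 42 -2 6 -4.6; 1 40 1 5 -4.4")

```text
time: 4.0
tcp_pos: [0.5026, 0.0854, 0.198]
eef_rot: [-0.0, 0.691, 0.723, -0.0]
ft_force: [0.1, 0.8, -0.2]
opening: 1.0
finger_force: 0.0
```

Emit:
carry_out(deltas="1 36 4 5 -4; 1 32 5 4 -3.5; 1 26 7 4 -3; 1 20 6 3 -2.3; 1 12 4 2 -1.4; 1 5 2 0 -0.5; 1 0 0 0 0; 1 0 0 0 0")

```text
time: 4.8
tcp_pos: [0.5133, 0.2152, 0.1803]
eef_rot: [0.0, 0.596, 0.803, -0.0]
ft_force: [0.3, -1.4, -0.4]
opening: 0.999
finger_force: 0.0
```

```bash
python3 - <<'E'
from plan import *
s=get_state();print(s["tcp_pos"],yaw(),s["joints"],s["time"],s["eef_rot"])
save("scene","s1")
plan([(.5155,.2175,.115,107,3,1),(.5155,.2175,.059,107,5,0.3)])
E
```

```text
[0.51334517 0.21519873 0.18027298] 106.88072012939138 [ 0.03843592  0.45771895 -0.62975378  1.84852439  0.32884392  0.94108128
 -0.44436695] 4.8 [ 2.71677966e-04  5.95659149e-01  8.03237185e-01 -3.58193336e-04]
1 1 1 22 -0; 1 0 1 22 -0.1; 1 1 1 21 -0; 0.3 -0 -0 11 -0; 0.3 -0 -0 12 -0; 0.3 -0 -0 11 -0; 0.3 -0 -0 11 -0; 0.3 -0 -0 11 -0
end [0.51573734 0.21779686 0.05931192] 106.95199060814278
```

View pics/s1.png

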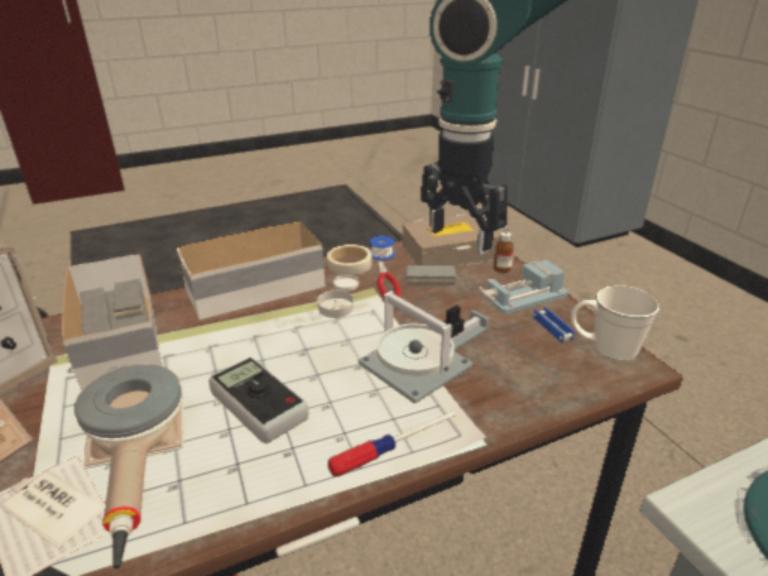

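The gripper hangs above the fin (image fin at about (455,318), fingers at (437,225) and (490,245)), and the scene is undisturbed. I'll descend.

Emit:
carry_out(deltas="1 1 1 22 -0.1; 1 0 1 22 0; 1 1 1 21 0; 0.3 0 0 11 0; 0.3 0 0 12 0; 0.3 0 0 11 0; 0.3 0 0 11 0; 0.3 0 0 11 0")

```text
time: 5.65
tcp_pos: [0.5159, 0.219, 0.0588]
eef_rot: [0.0, 0.595, 0.804, 0.0]
ft_force: [1.3, -0.4, 0.0]
opening: 0.651
finger_force: 0.0
```

```bash
python3 - <<'E'
from plan import *
s=get_state();print(s["tcp_pos"],yaw(),s["ft_force"],s["opening"])
i=capture("scene")[165:265,235:375]; cv2.imwrite("pics/s2.png",cv2.resize(i[:,:,::-1],None,fx=5,fy=5,interpolation=cv2.INTER_CUBIC))
P=[s["tcp_pos"]]; print(((proj("scene",P)-[235,165]+.5)*5))
E
```

```text
[0.51586732 0.21904821 0.05877092] 107.04328353706974 [ 1.31711604 -0.40888756  0.0137643 ] 0.6513464001772621
[[329.73453573 227.02045811]]
```

View pics/s2.png

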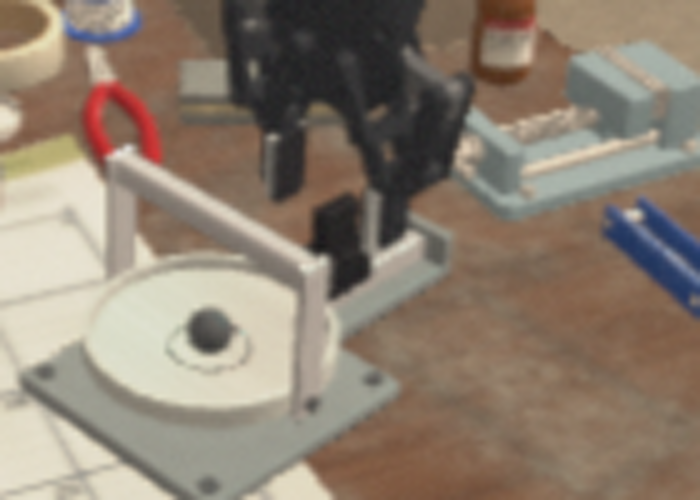

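The fingers straddle the fin: tips near (285,190) and (375,245), fin at (337,215). Now I close and pull.

Emit:
carry_out(deltas="-0.2 0 0 3 0; -0.4 0 0 0 0; -0.6 0 0 0 0; -0.8 0 0 0 0; -1 0 0 0 0; -1 0 0 0 0; -1 0 0 0 0")

```text
time: 6.4
tcp_pos: [0.5159, 0.2192, 0.0569]
eef_rot: [0.0, 0.594, 0.804, 0.0]
ft_force: [-1.1, 0.3, 5.5]
opening: 0.095
finger_force: 60.9
```

Emit:
carry_out(deltas="-1 -2 0 0 0; -1 -4 0 0 0; -1 -5 0 0 0; -1 -5 0 0 0; -1 -5 0 0 0; -1 -5 0 0 0; -1 -4 0 0 0; -1 -2 0 0 0")

```text
time: 7.2
tcp_pos: [0.5252, 0.1894, 0.0569]
eef_rot: [-0.0, 0.594, 0.804, 0.001]
ft_force: [-2.4, 4.3, 6.9]
opening: 0.099
finger_force: 61.2
```

Emit:
carry_out(deltas="-1 -1 0 0 0; -1 -1 0 0 0; -1 -1 0 0 0; -1 -1 0 0 0; -1 -0.5 0 0 0; -1 0 0 0 0")

```text
time: 7.8
tcp_pos: [0.5257, 0.1878, 0.0569]
eef_rot: [-0.001, 0.594, 0.805, 0.002]
ft_force: [-3.2, 8.5, 6.0]
opening: 0.095
finger_force: 60.9
```

Emit:
carry_out(deltas="-1 -1.5 0 0 0; -1 -1.5 0 0 0; -1 0 0 0 0")

```text
time: 8.1
tcp_pos: [0.5258, 0.1877, 0.0569]
eef_rot: [-0.002, 0.593, 0.805, 0.004]
ft_force: [-5.1, 13.1, 2.9]
opening: 0.101
finger_force: 60.7
```

End stop confirmed: the force rises with no further motion. I relax the pull, release and rise.

Emit:
carry_out(deltas="-1 3 0 0 0; -1 2.5 0 0 0; 0 0 0 0 0; 0.5 0 0 0 0; 0.5 0 0 0 0; 0.5 0 0 -15 0; 0.5 0 0 -30 0; 0.5 0 0 -30 0")

```text
time: 8.9
tcp_pos: [0.5253, 0.1863, 0.1326]
eef_rot: [-0.0, 0.594, 0.804, -0.0]
ft_force: [-0.1, -0.3, -0.7]
opening: 0.752
finger_force: 0.0
```

Emit:
carry_out(deltas="1 0 0 -30 0; 1 0 0 -15 0; 1 0 0 0 0")

```text
time: 9.2
tcp_pos: [0.527, 0.1869, 0.1789]
eef_rot: [0.002, 0.595, 0.804, 0.002]
ft_force: [-0.1, -0.8, -1.5]
opening: 0.999
finger_force: 0.0
```

```bash
python3 - <<'E'
from plan import *
s=get_state();print(s["tcp_pos"],yaw(),s["ft_force"],s["opening"],s["eef_rot"],s["joints"])
i=capture("scene")[165:265,235:375]; j=capture("top")[190:270,225:330]
cv2.imwrite("pics/s3.png",np.vstack([cv2.resize(i[:,:,::-1],(490,350),interpolation=2)]))
cv2.imwrite("pics/s3.png",np.hstack([cv2.resize(i[:,:,::-1],(420,300),interpolation=2),cv2.resize(j[:,:,::-1],(375,300),interpolation=2)]))
for n,l in(("scene","dish"),("scene","ball_center"),("scene","cap_fin"),("top","dish")):
  for d in spot_in(n,l)[:1]: print(n,l,np.round(d["bbox"],1),d["conf"])
E
```

```text
[0.5269714  0.18687408 0.17888591] 107.02497786190271 [-0.11521222 -0.78872902 -1.52445234] 0.9988151541612186 [0.00163972 0.59464581 0.80398413 0.00178579] [ 0.09571198  0.46177967 -0.63196505  1.84741987  0.33500759  0.93506089
 -0.38990827]
scene dish [280.4 221.6  53.6  61.9] 0.91
scene ball_center [274.9 231.4   6.1  13.9] 0.51
scene cap_fin [311.  210.4  14.8  17.8] 0.65
top dish [267.4 229.   58.9  50.6] 0.92
```

View pics/s3.png

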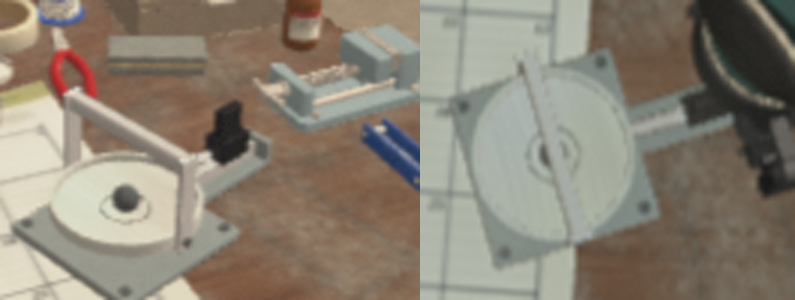

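The cap is now clear of the lug (fin near crop (230,130), lug bare). Dish and ball are unmoved. Next I move over the handle.

```bash
python3 - <<'E'
from plan import *
plan([(.491,.2968,.17,15.3,20,1),(.491,.2968,.126,15.3,4,0.3)],nd=0)
E
```

```text
1 1 0 0 0.7; 1 2 -0 0 1.9; 1 4 -0 0 3; 1 5 -1 1 3.9; 1 6 -1 -0 4.8; 1 7 -1 0 5.5; 1 7 -3 0 6.1; 1 7 -3 1 6.4
1 7 -5 0 6.7; 1 7 -5 0 6.9; 1 6 -7 1 6.8; 1 5 -6 0 6.8; 1 4 -7 1 6.4; 1 3 -7 -0 6; 1 2 -7 0 5.5; 1 2 -6 0 4.8
1 0 -5 1 4; 1 1 -4 -0 3; 1 -0 -2 -0 1.9; 1 -0 -1 -0 0.7; 0.3 -0 0 11 -0; 0.3 -0 0 11 -0; 0.3 -0 0 11 -0; 0.3 -0 0 11 -0
end [0.49118113 0.29708055 0.12590419] 15.260868911439237
```

Emit:
carry_out(deltas="1 1 0 0 0.7; 1 2 0 0 1.9; 1 4 0 0 3; 1 5 -1 1 3.9; 1 6 -1 0 4.8; 1 7 -1 0 5.5; 1 7 -3 0 6.1; 1 7 -3 1 6.4")

```text
time: 10.3
tcp_pos: [0.5137, 0.2256, 0.1738]
eef_rot: [-0.0, 0.796, 0.605, -0.0]
ft_force: [0.8, -0.5, 0.1]
opening: 1.0
finger_force: 0.0
```

Emit:
carry_out(deltas="1 7 -5 0 6.7; 1 7 -5 0 6.9; 1 6 -7 1 6.8; 1 5 -6 0 6.8; 1 4 -7 1 6.4; 1 3 -7 0 6; 1 2 -7 0 5.5; 1 2 -6 0 4.8")

```text
time: 11.1
tcp_pos: [0.4948, 0.2864, 0.1717]
eef_rot: [0.0, 0.977, 0.213, -0.001]
ft_force: [-0.1, -0.4, -0.4]
opening: 0.999
finger_force: 0.0
```

Emit:
carry_out(deltas="1 0 -5 1 4; 1 1 -4 0 3; 1 0 -2 0 1.9; 1 0 -1 0 0.7; 1 0 0 0 0; 1 0 0 0 0")

```text
time: 11.7
tcp_pos: [0.4919, 0.2973, 0.171]
eef_rot: [0.0, 0.991, 0.133, -0.0]
ft_force: [-0.2, -0.2, 0.5]
opening: 0.996
finger_force: 0.0
```

```bash
python3 - <<'E'
from plan import *
s=get_state();print(s["tcp_pos"],yaw(),s["ft_force"],s["opening"],s["eef_rot"],s["joints"])
plan([(.491,.2968,.114,15.3,5,0.5),(.491,.2968,.083,15.3,6,0.2)],nd=0)
i=capture("scene")[165:265,235:375]
cv2.imwrite("pics/s4.png",cv2.resize(i[:,:,::-1],(700,500),interpolation=2))
E
```

```text
[0.49187322 0.29725045 0.17101622] 15.275130650998381 [-0.17078542 -0.20336012  0.527376  ] 0.9961078189610373 [ 1.29871477e-04  9.91128586e-01  1.32906237e-01 -2.05292695e-04] [-0.36792403  0.43508683 -0.2970868   1.82868146  0.1580452   0.90129832
 -2.04156977]
0.5 -0 0 11 -0; 0.5 -0 0 12 -0; 0.5 -1 0 11 -0; 0.5 0 0 12 -0; 0.5 0 0 11 -0; 0.2 0 0 5 -0; 0.2 0 0 5 -0; 0.2 0 0 6 -0
0.2 0 0 5 -0; 0.2 0 0 5 -0; 0.2 0 0 5 -0
end [0.49090855 0.296987   0.08301622] 15.275130650998381
```

View pics/s4.png

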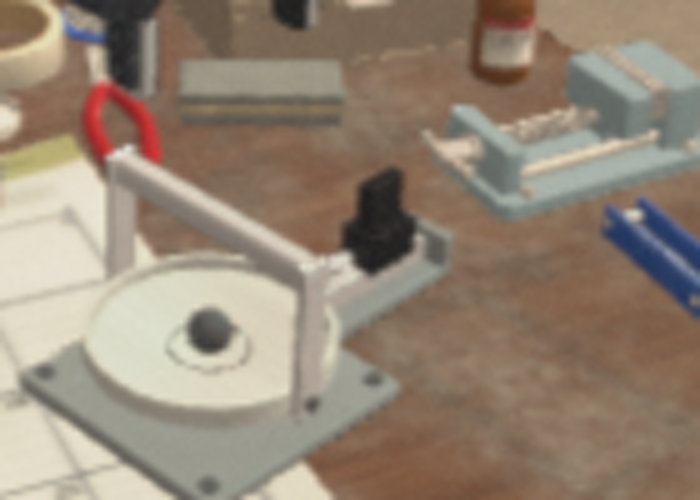

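The ball is centred in the dish, and the gripper straddles the bar from above (fingers at (135,60) and (300,10) in the crop). I'll descend.

Emit:
carry_out(deltas="0.5 0 0 11 0; 0.5 0 0 12 0; 0.5 -1 0 11 0; 0.5 0 0 12 0; 0.4 0 0 11 0; 0.2 0 0 6 0; 0 0 0 5 0; 0 0 0 6 0")

```text
time: 12.55
tcp_pos: [0.4912, 0.2974, 0.097]
eef_rot: [-0.0, 0.991, 0.133, 0.0]
ft_force: [-1.1, 0.3, -0.8]
opening: 0.499
finger_force: 0.0
```

Emit:
carry_out(deltas="-0.2 0 0 5 0; -0.3 0 0 5 0; -0.4 0 0 3 0; -0.5 0 0 1 0; -0.5 0 0 0 0")

```text
time: 13.05
tcp_pos: [0.491, 0.2971, 0.0832]
eef_rot: [0.0, 0.991, 0.133, -0.0]
ft_force: [-0.1, 0.5, 0.4]
opening: 0.25
finger_force: 0.0
```

```bash
python3 - <<'E'
from plan import *
s=get_state();print(s["tcp_pos"],yaw(),s["ft_force"],s["opening"])
i=capture("scene")[165:265,235:375]; j=capture("top")[190:270,225:330]
cv2.imwrite("pics/s5.png",np.hstack([cv2.resize(i[:,:,::-1],(420,300),interpolation=2),cv2.resize(j[:,:,::-1],(375,300),interpolation=2)]))
E
```

```text
[0.49099826 0.29714922 0.08321671] 15.256490533941214 [-0.09245741  0.52808481  0.44199466] 0.2501844005383649
```

View pics/s5.png

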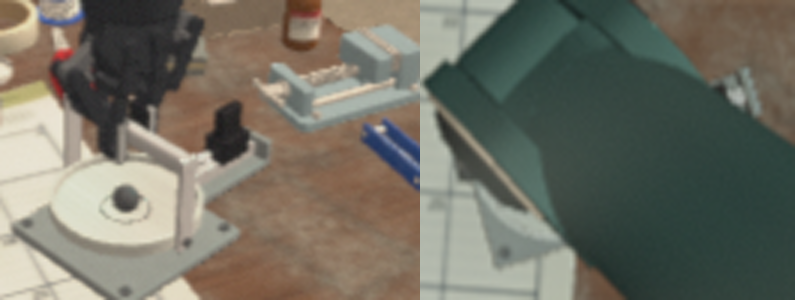

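The fingers sit either side of the bar middle, with the ball at crop (126,197), still centred. I close slowly.

Emit:
carry_out(deltas="-0.55 0 0 0 0; -0.6 0 0 0 0; -0.65 0 0 0 0; -0.7 0 0 0 0; -0.75 0 0 0 0; -0.8 0 0 0 0; -1 0 0 0 0; -1 0 0 0 0")

```text
time: 13.95
tcp_pos: [0.4911, 0.2971, 0.0834]
eef_rot: [0.0, 0.991, 0.133, 0.0]
ft_force: [-0.6, -1.0, 3.0]
opening: 0.13
finger_force: 58.8
```

Well centred, low side force. I lift straight up gently.

Emit:
carry_out(deltas="-1 0 0 -0.5 0; -1 0 0 -1 0; -1 0 0 -1.5 0; -1 0 0 -2 0; -1 0 0 -3 0; -1 0 0 -3 0; -1 0 0 -2 0; -1 0 0 -1 0")

```text
time: 14.75
tcp_pos: [0.4911, 0.2972, 0.0976]
eef_rot: [-0.0, 0.991, 0.133, 0.0]
ft_force: [-0.4, 0.2, -2.7]
opening: 0.128
finger_force: 58.4
```

```bash
python3 - <<'E'
from plan import *
s=get_state();print(s["tcp_pos"],yaw(),s["ft_force"],s["moment"],s["opening"])
i=capture("scene")[150:250,235:375]
cv2.imwrite("pics/s6.png",cv2.resize(i[:,:,::-1],(700,500),interpolation=2))
E
```

```text
[0.49113935 0.29720626 0.09763285] 15.252922492712162 [-0.39124597  0.24599226 -2.74333028] [-0.0057366   0.02068144 -0.04104353] 0.12786583072308394
```

View pics/s6.png

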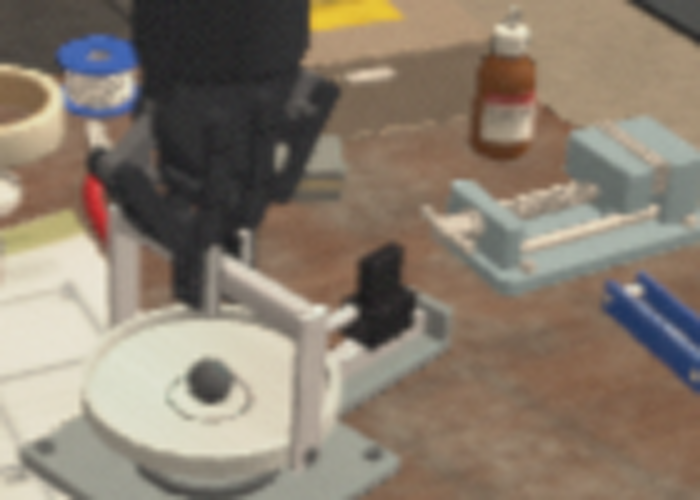

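The dish is off its stand and level, with the ball centred in the circle at crop (211,380). I continue lifting, then turn.

Emit:
carry_out(deltas="-1 0 0 -1 0; -1 0 0 -2 0; -1 0 0 -3 0; -1 0 0 -4 0; -1 0 0 -5 0; -1 0 0 -6 0; -1 0 0 -7 0; -1 0 0 -7 0")

```text
time: 15.6
tcp_pos: [0.4911, 0.2972, 0.133]
eef_rot: [-0.0, 0.991, 0.133, 0.0]
ft_force: [-0.4, -0.5, -2.5]
opening: 0.127
finger_force: 58.4
```

Emit:
carry_out(deltas="-1 0 0 -7 0; -1 0 0 -7 0; -1 0 0 -7 0; -1 0 0 -7 0; -1 0 0 -6 0; -1 0 0 -5 0; -1 0 0 -4 0; -1 0 0 -3 0")

```text
time: 16.4
tcp_pos: [0.491, 0.2971, 0.1786]
eef_rot: [0.0, 0.991, 0.133, 0.0]
ft_force: [0.7, -0.2, -2.9]
opening: 0.13
finger_force: 58.4
```

Emit:
carry_out(deltas="-1 0 0 -2 0; -1 0 0 -1.5 0; -1 0 0 -1 0; -1 0 0 0 0; -1 0 0 0 -0.3; -1 0 0 0 -0.7; -1 0 0 0 -1; -1 0 0 0 -1.5")

```text
time: 17.2
tcp_pos: [0.491, 0.2971, 0.1827]
eef_rot: [0.0, 0.986, 0.164, -0.0]
ft_force: [-0.7, 1.0, -3.0]
opening: 0.128
finger_force: 58.4
```

Emit:
carry_out(deltas="-1 0 0 0 -2; -1 0 0 0 -2.5; -1 0 0 0 -3; -1 0 0 0 -3; -1 0 0 0 -3; -1 0 0 0 -3; -1 0 0 0 -3; -1 0 0 0 -3")

```text
time: 18.0
tcp_pos: [0.491, 0.2971, 0.1827]
eef_rot: [0.0, 0.935, 0.354, -0.0]
ft_force: [-0.0, -0.1, -3.1]
opening: 0.129
finger_force: 58.4
```

```bash
python3 - <<'E'
from plan import *
s=get_state();print(s["tcp_pos"],yaw(),s["ft_force"],s["joints"],s["opening"],s["time"])
save("scene","s7",1)
for l in("ball_center","dish"):
  for d in spot_in("scene",l)[:1]: print(l,np.round(d["bbox"],1),d["conf"])
print(proj("scene",[s["tcp_pos"]+[0,0,-.044]]))
E
```

```text
[0.49098059 0.29706423 0.18270438] 41.437726007247605 [-2.63771387e-03 -7.13667428e-02 -3.06357072e+00] [-0.28955818  0.43363463 -0.39799806  1.81666935  0.20430489  0.93173759
 -1.6245865 ] 0.1294305977923885 18.0
ball_center [309.9 211.4  19.   21.3] 0.71
dish [278.1 188.2  57.1  56.9] 0.83
[[277.43043704 193.87827114]]
```

Emit:
carry_out(deltas="-1 0 0 0 -3; -1 0 0 0 -3; -1 0 0 0 -3; -1 0 0 0 -3; -1 0 0 0 -3; -1 0 0 0 -3; -1 0 0 0 -3; -1 0 0 0 -3")

```text
time: 18.95
tcp_pos: [0.491, 0.2971, 0.1828]
eef_rot: [0.0, 0.842, 0.54, -0.0]
ft_force: [-0.1, 0.4, -2.3]
opening: 0.127
finger_force: 58.4
```

Emit:
carry_out(deltas="-1 0 0 0 -3; -1 0 0 0 -3; -1 0 0 0 -3; -1 0 0 0 -3; -1 0 0 0 -3; -1 0 0 0 -3; -1 0 0 0 -3; -1 0 0 0 -3")

```text
time: 19.75
tcp_pos: [0.491, 0.297, 0.1827]
eef_rot: [0.0, 0.711, 0.703, -0.0]
ft_force: [0.3, 0.2, -2.2]
opening: 0.13
finger_force: 58.4
```

Emit:
carry_out(deltas="-1 0 0 0 -3; -1 0 0 0 -3; -1 0 0 0 -2.5; -1 0 0 0 -2; -1 0 0 0 -1.7; -1 0 0 0 -1.2; -1 0 0 0 -1; -1 0 0 0 -0.8")

```text
time: 20.55
tcp_pos: [0.491, 0.2971, 0.1828]
eef_rot: [0.0, 0.612, 0.791, -0.0]
ft_force: [-1.0, -0.2, -2.1]
opening: 0.127
finger_force: 58.4
```

Emit:
carry_out(deltas="-1 0 0 0 -0.5; -1 0 0 0 -0.3; -1 0 0 -0.5 0; -1 0 0 0 0; -1 0 0 0 0; -1 0 0 0 0; -1 0 0 0 0; -1 0 0 0 0")

```text
time: 21.35
tcp_pos: [0.491, 0.2971, 0.1832]
eef_rot: [0.0, 0.607, 0.795, -0.0]
ft_force: [-0.6, 0.4, -2.7]
opening: 0.127
finger_force: 58.4
```

```bash
python3 - <<'E'
from plan import *
s=get_state();print(s["tcp_pos"],yaw(),s["ft_force"],s["opening"],s["time"],s["eef_rot"])
i=capture("scene")[120:250,225:365]
cv2.imwrite("pics/s8.png",cv2.resize(i[:,:,::-1],None,fx=4.5,fy=4.5,interpolation=2))
print((proj("scene",[s["tcp_pos"]+[0,0,-.044]])-[225,120])*4.5)
E
```

```text
[0.49096541 0.29709662 0.1832335 ] 105.2524799521716 [-0.59533932  0.4311622  -2.72877787] 0.12660798441744853 21.35 [ 2.67919635e-06  6.07011954e-01  7.94692698e-01 -5.28300674e-05]
[[235.91705294 331.55778987]]
```

View pics/s8.png

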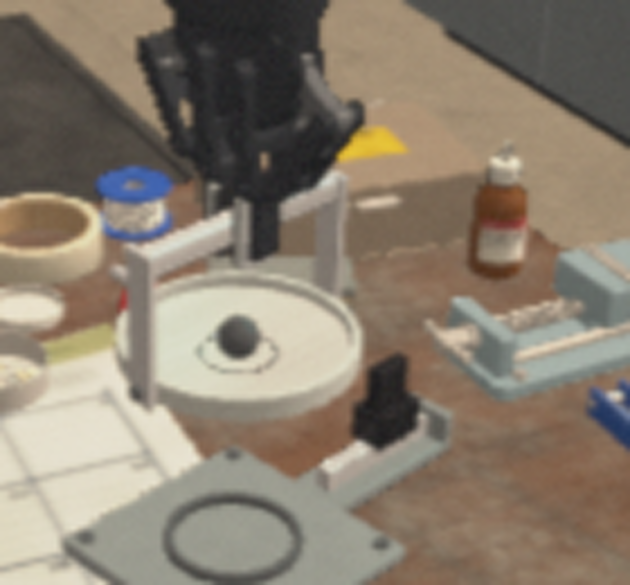

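The dish is held level with the ball at crop (238,337), centred in the circle; the expected seat was (236,332). The turn is 90.0° and the lift 99.8 mm over the stand. I hand in.

```bash
python3 -c "
from rig import job_done; print(job_done())"
```

```text
the job is handed in; nothing more can be done
None
```

The job is handed in: I drew the lock cap to its end stop, then lifted the dish about 100 mm straight over its stand and turned it 90°; it is held level with the ball resting in the centre.

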